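# Fit the tube carousel to the blood-tube mixer and hold it home

### The arm

A 7-joint arm with a two-finger parallel gripper is mounted at the origin on the work surface. World frame = base frame: x ahead of the robot, y to its left, z up, the work surface at z = 0. Lengths are in m, angles in rad, forces in N, time in s.
With the tool pointing down it reaches from about 0.425 to 0.875 m from the base axis. Payload 4.7 kg.
Tool frame: the origin (TCP) lies at the very end of the fingers, on their centre line; the grasp point (between the pads) lies 19 mm behind it; x points along the fingers, y is the direction in which the jaws open and shut, and the axes are right-handed (so a half turn about x gives the same grasp; the last joint's range is limited). The gripper opens to 87 mm and grips with 3 to 60 N. Pads are 19 mm wide; open, the fingers measure 117 mm over their backs; the gripper's body (75 mm by 190 mm) begins 51 mm behind the grasp point.
Start: joints at [-1.214, 0.321, -0.07, 1.45, 0.023, 1.371, -0.057], TCP at [0.219, 0.612, 0.223] pointing down, gripper open.
Joint ranges: [-2.86, 2.86], [-0.3, 2.09], [-1.38, 1.24], [0.06, 2.45], [-1.56, 4.7], [0.09, 2.05], [-2.69, 2.69]. Speed limits (rad/s): [2.57, 2.57, 3.14, 3.14, 3.14, 3.14, 3.14].

### API

Orientations are given as a rotation vector (axis times angle).
In Python, from station import observe, grab_frame, job_done gives the robot as it stands.
- The arm moves only by the shell command python3 -m inch 'ROWS' [FORCE]. ROWS is JSON, a list that holds one entry, the list of rows, each a list of 5 numbers: the closure in counts, from 0 (fully open) to 255 (shut), then the shift along the tool's x, y, z in cm, then the turn about the tool's x in degrees. In form: [[[gripper, dx, dy, dz, turn], ...]]. A call has exactly 5 rows; each row shifts and turns the commanded pose from where the row before left it, along the tool's axes as they then stand; what a row does not reach is not made up. A row lasts 1/8 s, in which the tool goes at most 62.5 mm and 10.7 degrees, less where a joint would pass 70% of its speed; a pose out of reach is approached as far as the arm can. A call is refused whole if a number of a shift passes 6.25 or a number of a turn 10.7, either way. A call with a gripper value outside its range is refused whole. The fingers move at their own pace and stop on an object; FORCE is the grip in N (left out, the last holds). Time passes only in rows, so rows that do not move let the fingers close, or fill a call up. It gives the time, the measured TCP pose, the force and the opening at its end, in the units of the state.
- observe(): the state, without advancing time (a new reading comes with each control period).
- grab_frame(name): name is "side" or "top" or "wrist"; returns a dict with "color" (400x640x3 uint8, red, green, blue), "vfov" (degrees; the focal length in pixels is half the picture's height over the tangent of half this angle, whatever the lens; pixels are square), "cx", "cy" (the principal point, pixels), "rvec" (rotation vector, rad) and "tvec" (3), from world to camera coordinates, as OpenCV has them. Camera axes: x right, y down, z forward; pixel columns grow to the right and rows downward; lengths in m; the calibration is good to about 2 mm. The wrist camera is an equidistant fisheye: a pixel r from the principal point sees the ray r / f radians off the axis. A picture is of the moment at which its call begins. There is no depth.
- job_done(): hands the job in, once; it reports no verdict.
The state is a dict: "time": time; "qpos": joint angles; "qd": joint speeds; "joint_torque": joint torques, N m; "tool_pos": TCP position; "ee_rot": TCP orientation; "wrist_force": force on the tool from outside, world axes, zero at the start; "ft_torque": the same for the moment, N m; "grip_width": finger opening in m.
Only numpy, scipy, OpenCV 4.12 (cv2) and the standard library are available. Lean on these libraries where they do the work, as an engineer would, in place of code of your own. Each camera call takes 0.05 s, during which the arm holds its last target. There are 200 camera calls.

### The job

Swing the red clamp arm of the blood-tube mixer fully closed into its catch, so the mixer is locked to its base plate. Then lift the white tube carousel out of its grey stand, lower its stem into the orange drive socket, turned so that the splines mesh, and push it fully home against the spring; finish while still holding it pressed down there, because the spring pushes it up again when let go. Leave everything else on the table where it is.

Things in the scene. Friction and masses are not known exactly. Their poses are not given: they have to be found in the camera images.
- mixer: fixed blood-tube mixer: aluminium plate 250 x 180 x 10 mm with a white drive box on it. Origin: centre of the plate's underside; x points from the clamp side (robot side at yaw 0) to the drive box, which covers x = -20 to 120, y = -75 to 75 mm, deck 56 mm above the table. Socket axis at x = 50, y = 0. The clamp lies in front of the box, on its -x side
- clamp (a joint): angle of the red clamp arm about its upright pivot: 0 = fully closed, arm along the mixer's -y with its end in the catch; grows to 1.4 rad as the arm swings out towards the mixer's -x (clockwise from above); hard stop at 0. It stays where it is left (friction about 0.06 N m)
- clamp_pivot (a point): fixed point on the clamp's upright hinge axis, at the arm's underside, 36 mm above the table; axes as the mixer
- clamp_knob (a point): on the axis of the clamp arm's upright round red knob (16 mm diameter, 40 to 86 mm above the table), 74 mm above the table, 60 mm from the pivot; the point turns with the arm, whose end lies along its -y. Arm 108 mm long, 14 mm wide, its top 41 mm above the table. The knob can be pinched from above or pushed
- stand: fixed grey block 85 x 85 x 50 mm with a round hole 38 mm wide, 42 mm deep in its top, in which the carousel's stem stands; origin at the centre of its underside
- carousel: loose tube carousel, 140 to 280 g, upright. Origin: centre of the stem's foot, 18 mm above the table at the start; z up its axis. Heights from the foot: round pilot 13.6 mm thick, tapered at its end, 0 to 12 mm; four splines in a cross along its x and y, 34 mm tip to tip, 6 mm thick, 12 to 32 mm (first 4 mm only 3.5 mm thick and 31 mm tip to tip); shoulder disc 48 mm, underside at 32 mm
- socket_mouth (a point): centre of the orange drive socket's top, 60 mm above the table; x and y along its cross of slots, 9 mm wide, 37 mm end to end; bore 17.5 mm. Any quarter-turn of the carousel fits. The socket starts at any angle and turns only with stiff friction (0.3 N m). Home: carousel's shoulder on the mouth, foot 32 mm below this point; unmeshed, the foot stops about 12 mm below
- catch (a point): centre of the steel catch on the mixer that takes the end of the clamp arm: a jaw open to the mixer's -x, 18 mm wide, from 28 to 48 mm above the table; axes as the mixer
- carousel_grip (a point): on the carousel's axis, 81 mm above its foot, in its blue square grip 24 x 24 mm (51 to 96 mm above the foot); axes as the carousel. The grip's flat faces look midway between x and y. Four white arms lie along x and y, right above the splines, with tube cups at 50 mm radius whose caps reach 71 mm above the foot; fingers on two opposite faces pass between the cups
- seat (a joint): travel in m of the spring seat in the socket: 0 = up (its top 24 mm below the mouth), about 0.008 with the carousel fully home. Spring force 5 N at 0, 10 N at 0.008: the carousel's weight alone does not press it down
- disinfectant: white bystander bottle with blue label, 60 mm diameter, 160 mm tall; origin at its underside
- pill_jar: amber glass bystander jar with white cap, 44 mm diameter, 55 mm tall; origin at its underside
- tape_roll: white bystander roll of tape lying flat, 52 mm diameter, 24 mm tall; origin at its underside
- steel_bowl: steel bystander bowl, 110 mm diameter, 45 mm tall; origin at its underside
- cup: steel bystander cup, 68 mm diameter, 70 mm tall; origin at its underside
- ointment_box: green bystander box, 90 x 40 x 35 mm; origin at its underside
- gauze_pack: white bystander pack, 80 x 60 x 30 mm; origin at its underside
There are look-alikes about, which are no part of the job. What is shaped like the carousel but pink is not meant.

How it is judged:
On the way, in this order (a step that is already met when the one before it is completed fails the run):
1. the clamp is closed in its catch while the carousel is still in its stand (value of joint clamp below 0.07 rad and z of carousel in the frame of stand below 0.03 m), for 0.2 s.
2. the carousel's foot is lifted clear of the stand (z of carousel in the frame of stand above 0.05 m), for 0.1 s.
At the end, for the whole second after the job is handed in: The carousel is upright (within 0.08 rad) in the drive socket, centred within 5 mm, its shoulder within 2.5 mm of the mouth, the spring seat pressed more than 5.5 mm, still, and the robot still holds it (more than 2 N); the clamp is closed within 0.09 rad (z of carousel in the frame of socket_mouth below -0.0295 m and horizontal distance between carousel and socket_mouth below 0.005 m and angle between carousel's own z axis and vertical below 0.08 rad and value of joint seat above 0.0055 m and value of joint clamp below 0.09 rad and linear speed of carousel below 0.02 m/s and contact force between any of the fingers, the arm and carousel above 2 N); the arm keeps its last pose, push and grip.
It fails at once if a bystander is pushed more than 40 mm or knocked over (distance of any of disinfectant, pill_jar, tape_roll, steel_bowl, cup, ointment_box, gauze_pack from where it was at the start of the episode above 0.04 m or angle between any of disinfectant, pill_jar, tape_roll, steel_bowl, cup, ointment_box, gauze_pack's own z axis and vertical above 0.5 rad).
It also fails if it takes over 64 s, if anything falls off the work surface, if the arm or the gripper's body presses on something with over 40 N, if the wrist force passes 120 N, or if a joint passes its speed limit or range.

## Working session

There is one attempt and no reset: what is moved stays moved. The work goes in short steps, Python scripts to look and compute and a shell command to move; the robot and the scene stay as the last step left them, time stands still between calls to the robot, and variables do not carry over. Pictures are saved under pics/ and viewed, on a budget of 10 in all, crops included, one or two more only if the job needs it, and the job is handed in when it is done.

```bash
ls; mkdir -p pics; cat > h.py <<'E'
import numpy as np, cv2
from scipy.spatial.transform import Rotation as R
from station import observe, grab_frame, job_done
def cam(f):
    Rm=R.from_rotvec(f['rvec']).as_matrix(); t=np.array(f['tvec']); fl=200/np.tan(np.radians(f['vfov']/2)); return Rm,t,fl
def ray(f,u,v,fish=False):
    Rm,t,fl=cam(f); x,y=(u-f['cx']),(v-f['cy'])
    if fish:
        r=np.hypot(x,y)+1e-9; th=r/fl; d=np.array([x/r*np.sin(th),y/r*np.sin(th),np.cos(th)])
    else: d=np.array([x/fl,y/fl,1])
    return -Rm.T@t, Rm.T@d
def onz(f,u,v,z,fish=False):
    c,d=ray(f,u,v,fish); return c+d*(z-c[2])/d[2]
def proj(f,p,fish=False):
    Rm,t,fl=cam(f); q=Rm@np.array(p)+t
    if fish:
        r=np.hypot(q[0],q[1])+1e-12; th=np.arctan2(r,q[2]); return f['cx']+fl*th*q[0]/r, f['cy']+fl*th*q[1]/r
    return f['cx']+fl*q[0]/q[2], f['cy']+fl*q[1]/q[2]
def save(n,img): cv2.imwrite('pics/'+n+'.png',img[:,:,::-1])
E
python3 - <<'E'
from h import *
import pickle
o=observe();print(o)
F={n:grab_frame(n) for n in('side','top','wrist')}
pickle.dump(F,open('f0.pkl','wb'))
for n in F:
    f=F[n];print(n,f['vfov'],f['cx'],f['cy'],f['rvec'],f['tvec'])
save('top0',cv2.resize(F['top']['color'],(800,500),interpolation=cv2.INTER_CUBIC));save('side0',cv2.resize(F['side']['color'],(800,500),interpolation=cv2.INTER_CUBIC))
E
```

```text
pics
{'time': 0.0, 'qpos': array([-1.21387691,  0.32180581, -0.07009285,  1.45167264,  0.02264337,
        1.37081119, -0.05687715]), 'qd': array([ 1.98578062e-03, -4.95363748e-05,  2.81476609e-04, -2.58464093e-04,
        9.85287430e-04,  4.86916533e-04, -1.86069187e-03]), 'joint_torque': array([-1.18628691e-04, -4.91284633e+01, -4.03884770e-01, -3.12529922e+01,
       -6.39070035e-02,  4.36598633e-02,  1.75655318e-04]), 'tool_pos': array([0.21836343, 0.61163118, 0.22147395]), 'ee_rot': array([ 0.26746457,  1.55419894, -0.27046245]), 'wrist_force': array([ 0.38115109,  0.3900078 , -0.46688671]), 'ft_torque': array([-0.00817328,  0.00743365, -0.00698552]), 'grip_width': 0.08713405622649519}
side 54.65154936606597 320.2315145135233 197.68384466141165 [ 2.18654462 -0.6292413   0.32607132] [-0.43547326  0.22360335  0.90381095]
top 49.512456932624836 322.16920521514635 199.00816661604154 [ 2.08967563 -2.12689369  0.19172948] [0.01165727 0.53928424 1.08938327]
wrist 65.70646984690485 317.81687669883036 201.5102158143103 [-2.38650173 -1.68367343 -0.2155262 ] [-0.64785551 -0.03138718  0.38951608]
```

View pics/top0.png

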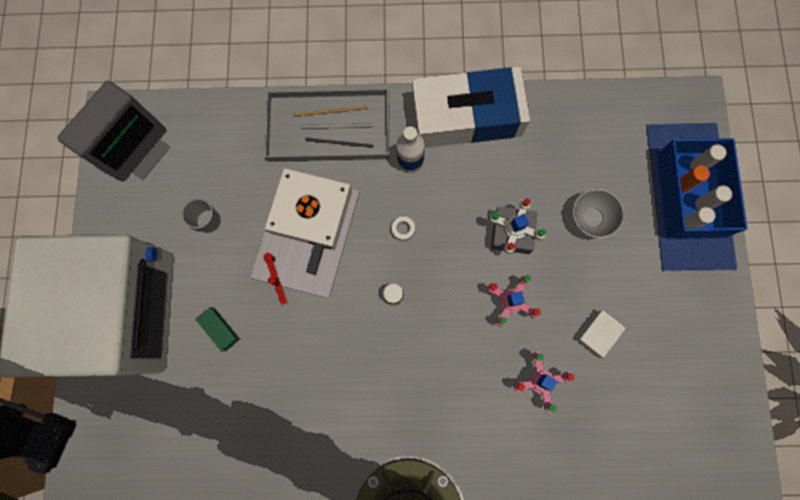

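View pics/side0.png

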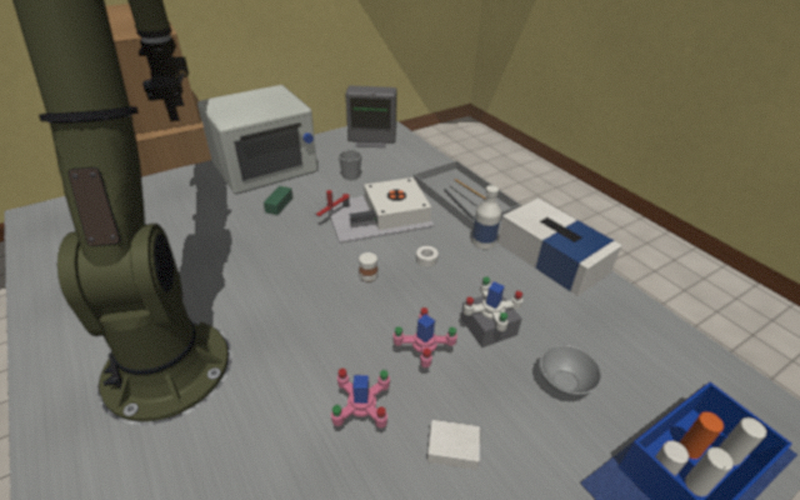

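The top view shows one white carousel in the grey stand at (520,225). The two pink ones at (515,298) and (545,382) are look-alikes. The clamp is red at (275,278), with the dark catch at (315,260) and the socket at (308,207). I'll confirm in one enlarged crop.

```bash
python3 - <<'E'
from h import *
import pickle
F=pickle.load(open('f0.pkl','rb'));f=F['top'];c=f['color']
a=cv2.resize(c[130:245,195:295],(400,460),interpolation=cv2.INTER_CUBIC)
b=cv2.resize(c[150:265,380:480],(400,460),interpolation=cv2.INTER_CUBIC)
save('crop0',np.hstack([a,b]))
hsv=cv2.cvtColor(c,cv2.COLOR_RGB2HSV)
def blobs(m,n):
    k,l,s,ce=cv2.connectedComponentsWithStats(m.astype(np.uint8))
    for i in range(1,k):
        if s[i,4]>15: print(n,s[i],ce[i].round(1))
H,S,V=[hsv[...,i].astype(int) for i in range(3)]
blobs((S>130)&((H<6)|(H>174))&(V>80),'red');blobs((S>130)&(H>8)&(H<20)&(V>120),'orange')
blobs((S>140)&(H>105)&(H<125)&(V>60),'blue')
E
```

```text
red [419 159   5   5  21] [421. 161.]
red [406 195   6   5  22] [408.6 196.7]
red [211 202  12  25 140] [216.4 214.1]
red [220 227  10  17  85] [224.3 234.9]
red [392 227   6   6  29] [394.6 229.3]
red [426 247   6   6  30] [428.6 249.4]
red [453 299   7   6  29] [455.9 301.4]
red [414 307   6   6  32] [416.5 309.3]
orange [235  85  59   8  70] [264.7  88.4]
orange [555 132  12  13 118] [560.6 137.9]
orange [241 157   6   5  24] [243.7 159.1]
orange [249 160   5   6  24] [251.  162.7]
orange [237 164   6   6  26] [239.7 166.3]
orange [244 165   7   8  35] [247.  168.8]
orange [  0 302  11  18 146] [  4.4 310. ]
blue [ 374   55   42   47 1339] [395.6  77.9]
blue [ 538  110   59   76 1271] [560.8 149.2]
blue [411 172  12  12  91] [416.7 177. ]
blue [547 188  38   4  57] [565.7 189.7]
blue [534 190   9   2  16] [537.8 190.4]
blue [116 198  10  11  78] [120.2 202.8]
blue [408 234  11  10  84] [413.2 238.3]
blue [433 301  12  11  93] [438.3 306.1]
```

View pics/crop0.png

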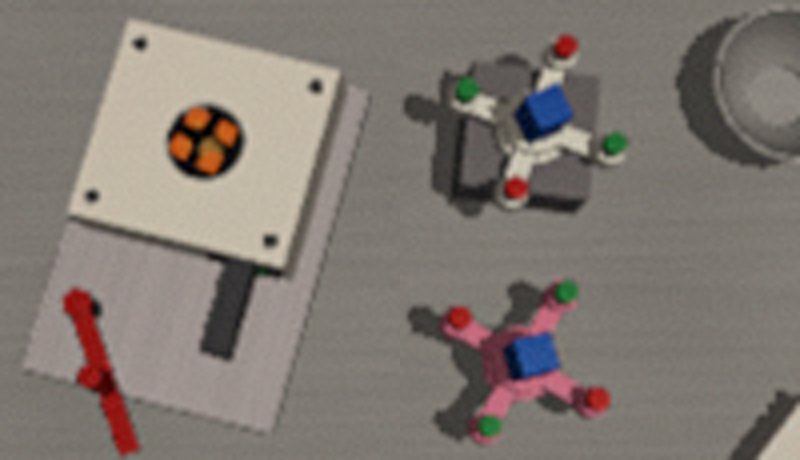

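The right-hand crop confirms it: the white carousel at crop (530,130) sits in the grey stand, and the pink one below it has no stand. On the left, the pivot is at (77,300), the knob at (92,376), the arm end at (130,450) and the catch jaw at (235,305).

```bash
python3 - <<'E'
from h import *
import pickle
F=pickle.load(open('f0.pkl','rb'));f=F['top']
P=lambda a,b,z,ox=195,oy=130:onz(f,ox+a/4-.5,oy+b/4-.5,z)
cs=np.array([P(*q,.056) for q in[(128,20),(340,70),(285,270),(70,215)]]);print(cs.round(3))
m=cs.mean(0);v=(cs[0]+cs[1]-cs[2]-cs[3]);yaw=np.arctan2(v[1],v[0]);print('mixer box ctr',m,'yaw',yaw)
v2=cs[0]+cs[3]-cs[1]-cs[2];print('yaw2',np.arctan2(v2[1],v2[0])-np.pi/2)
oc=np.array([onz(f,u,v,.06) for u,v in[(243.7,159.1),(251,162.7),(239.7,166.3),(247,168.8)]]);print('socket',oc.mean(0),[np.degrees(np.arctan2(*(q-oc.mean(0))[1::-1])).round(1) for q in oc])
pv=P(77,300,.045);kn=P(92,376,.086);en=P(130,450,.041);print('pivot',pv,'knob',kn,np.hypot(*(kn-pv)[:2]),'end',en)
for n,q in(('knob',kn),('end',en)):
  d=q-pv; print(n,'clamp angle',np.arctan2(d[1],d[0])-(yaw-np.pi/2))
print('catch',P(235,305,.048))
cap=np.array([onz(f,u,v,.089) for u,v in[(421,161),(408.6,196.7),(395.9,172),(433.3,185.5)]])
print('car',cap.mean(0),[np.degrees(np.arctan2(*(q-cap.mean(0))[1::-1])).round(1) for q in cap]);print('griptop',onz(f,416.3,177,.112))
print(f['color'].shape, [proj(F['wrist'],(0.21,0.61,0),True)])
o=observe();print(R.from_rotvec(o['ee_rot']).as_matrix().round(3)); w=F['wrist'];Rm,t,fl=cam(w);print('wristcam pos',-Rm.T@t,'axis',Rm[2])
E
```

```text
[[0.723 0.26  0.056]
 [0.685 0.115 0.056]
 [0.547 0.151 0.056]
 [0.588 0.295 0.056]]
mixer box ctr [0.63577835 0.20532265 0.056     ] yaw -0.25367255542726225
yaw2 -0.26731811451246656
socket [0.63717691 0.2060582  0.06      ] [np.float64(18.2), np.float64(-75.5), np.float64(109.9), np.float64(-159.9)]
pivot [0.53198954 0.29137531 0.045     ] knob [0.47460753 0.2689346  0.086     ] 0.06161396662051213 end [0.43179345 0.25407996 0.041     ]
knob clamp angle -0.944334369729757
end clamp angle -0.9607894249901108
catch [0.52598978 0.18520853 0.048     ]
car [ 0.58080306 -0.23679941  0.089     ] [np.float64(-22.1), np.float64(158.8), np.float64(68.3), np.float64(-112.1)]
griptop [ 0.57947584 -0.23642605  0.112     ]
(400, 640, 3) [(np.float64(315.60848432865), np.float64(171.39441880875432))]
[[-0.     0.336  0.942]
 [-0.001  0.942 -0.336]
 [-1.    -0.002  0.   ]]
wristcam pos [0.15255141 0.63460346 0.38266332] axis [ 0.24012564 -0.08860814 -0.96668934]
```

```bash
python3 -m inch '[[[0,-6,0,0,0],[0,-3,-4.4,1.8,0],[0,0,-4.4,1.8,0],[0,0,-4.4,1.8,0],[0,0,-4.4,1.8,0]]]' 5 && python3 -m inch '[[[0,0,0,0,10.5],[0,0,0,0,10.5],[0,0,0,0,10.5],[0,0,0,0,10.5],[0,0,0,0,10.5]]]' && python3 -m inch '[[[0,0,0,0,10.5],[0,0,0,0,10.5],[0,0,0,0,10.5],[0,0,0,0,10.5],[0,0,0,0,10.5]]]'; python3 - <<'E'
from h import *
o=observe();M=R.from_rotvec(o['ee_rot']).as_matrix();print(M.round(3),o['tool_pos'],o['qpos'].round(2))
print('cm to above knob',M.T@(np.array([.4746,.269,.16])-o['tool_pos'])*100)
E
```

```text
time: 0.78
tool_pos: [0.2272, 0.4205, 0.3124]
ee_rot: [0.269, 1.554, -0.269]
wrist_force: [0.5, 0.7, -0.2]
grip_width: 0.0871
time: 1.4
tool_pos: [0.227, 0.422, 0.3123]
ee_rot: [0.981, 1.338, -0.981]
wrist_force: [-0.2, 0.1, 0.6]
grip_width: 0.0871
time: 2.02
tool_pos: [0.2271, 0.422, 0.3123]
ee_rot: [1.643, 0.855, -1.643]
wrist_force: [0.6, 0.1, -0.0]
grip_width: 0.0872
[[-0.     0.819 -0.573]
 [-0.    -0.573 -0.819]
 [-1.     0.     0.   ]] [0.22706516 0.42202455 0.31230785] [-1.05 -0.07 -0.08  1.71 -0.01  1.5  -1.74]
cm to above knob [15.23326394 29.0526614  -1.66356763]
```

```bash
python3 -m inch '[[[0,2,4.8,-0.3,0],[0,2,4.8,-0.3,0],[0,2,4.8,-0.3,0],[0,3,4.8,-0.3,0],[0,3,4.8,-0.3,0]]]' && python3 -m inch '[[[80,3.2,5.0,-0.2,0],[80,0,0,0,0],[80,0,0,0,0],[80,0,0,0,0],[80,0,0,0,0]]]'; python3 - <<'E'
from h import *
import pickle
f=grab_frame('wrist');pickle.dump(f,open('f1.pkl','wb'));save('w1',cv2.resize(f['color'],(800,500),interpolation=cv2.INTER_CUBIC))
print(f['rvec'],f['tvec'],proj(f,(.4746,.269,.086),True),proj(f,(.532,.2914,.045),True))
E
```

```text
time: 2.65
tool_pos: [0.4343, 0.2973, 0.1918]
ee_rot: [1.639, 0.86, -1.638]
wrist_force: [0.7, 1.4, 0.6]
grip_width: 0.087
time: 3.28
tool_pos: [0.4749, 0.2727, 0.1615]
ee_rot: [1.639, 0.862, -1.636]
wrist_force: [0.0, -0.0, -0.3]
grip_width: 0.0599
[-2.76295174  0.85787291  0.11015095] [-0.23748764  0.46142913  0.45523163] (np.float64(319.5805755785266), np.float64(212.84895750356776)) (np.float64(357.85316515485124), np.float64(145.1371452428079))
```

View pics/w1.png

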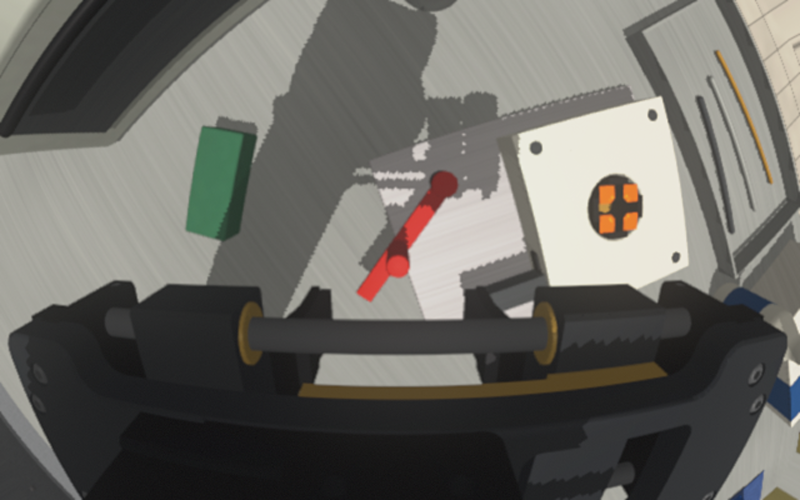

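Wrist view: knob top at (398,260), pivot at (443,184) and socket at (618,207), in 800-scale pixels. All are within a few px of prediction.

```bash
python3 - <<'E'
from h import *
import pickle
f=pickle.load(open('f1.pkl','rb'))
Z=lambda u,v,z:onz(f,u/1.25-.1,v/1.25-.1,z,True)
kn=Z(398,259,.086);pv=Z(443,181,.05);print('knob',kn,'pivot',pv,np.hypot(*(kn-pv)[:2]))
hsv=cv2.cvtColor(f['color'],cv2.COLOR_RGB2HSV);H,S,V=[hsv[...,i].astype(int) for i in range(3)]
k,l,s,ce=cv2.connectedComponentsWithStats(((S>130)&(H>4)&(H<20)&(V>110)).astype(np.uint8))
q=np.array([onz(f,*ce[i],.06,True) for i in range(1,k) if s[i,4]>15 and 450<ce[i][0]<540 and 130<ce[i][1]<200]);print(q.round(4))
c=q.mean(0);print('sock',c,[np.degrees(np.arctan2(*(a-c)[1::-1])).round(1) for a in q])
cs=np.array([Z(*a,.056) for a in[(516,139),(662,97),(688,265),(552,310)]]);print(cs.round(3),cs.mean(0))
o=observe();M=R.from_rotvec(o['ee_rot']).as_matrix()
print('cm',M.T@(np.array([kn[0],kn[1],.054])-o['tool_pos'])*100)
# arc steps in tool frame
yaw=-.262;p=pv[:2]
a0=np.arctan2(*(kn-pv)[1::-1]);print('ang',a0-(yaw-np.pi/2))
A=np.linspace(a0,yaw-np.pi/2+.02,11);pts=p+.06*np.c_[np.cos(A),np.sin(A)]
D=np.diff(np.c_[pts,np.zeros(11)],axis=0)@M*100;print(D.round(2)[:,1:])
E
```

```text
knob [0.47645786 0.27351311 0.086     ] pivot [0.52925257 0.29415697 0.05      ] 0.05668730468117289
[[0.6497 0.2092 0.06  ]
 [0.6286 0.2183 0.06  ]
 [0.6393 0.1897 0.06  ]
 [0.6193 0.2    0.06  ]]
sock [0.63422952 0.20431419 0.06      ] [np.float64(17.6), np.float64(111.8), np.float64(-70.9), np.float64(-163.8)]
[[0.589 0.291 0.056]
 [0.722 0.257 0.056]
 [0.682 0.114 0.056]
 [0.548 0.162 0.056]] [0.63552964 0.20600349 0.056     ]
cm [10.73656272  0.05231473 -0.15546586]
ang -0.9360539871581888
[[ 0.49  0.3 ]
 [ 0.52  0.25]
 [ 0.54  0.2 ]
 [ 0.55  0.15]
 [ 0.57  0.09]
 [ 0.57  0.04]
 [ 0.57 -0.02]
 [ 0.57 -0.07]
 [ 0.56 -0.12]
 [ 0.55 -0.18]]
```

```bash
python3 -m inch '[[[80,4,0,-0.1,0],[80,4,0,-0.1,0],[80,2.7,0.05,0,0],[255,0,0,0,0],[255,0,0,0,0]]]' 8 && python3 -m inch '[[[255,0,0,0,0],[255,0,0,0,0],[255,0,0,0,0],[255,0,0,0,0],[255,0,0,0,0]]]' && python3 -m inch '[[[255,0,0.49,0.3,0],[255,0,0.52,0.25,0],[255,0,0.54,0.2,0],[255,0,0.55,0.15,0],[255,0,0.57,0.09,0]]]'&& python3 -m inch '[[[255,0,0.57,0.04,0],[255,0,0.57,-0.02,0],[255,0,0.57,-0.07,0],[255,0,0.56,-0.12,0],[255,0,0.55,-0.18,0]]]'&& python3 -m inch '[[[255,0,0.2,-0.05,0],[255,0,0.1,-0.05,0],[255,0,0,0,0],[255,0,0,0,0],[255,0,0,0,0]]]'
```

```text
time: 3.95
tool_pos: [0.4777, 0.2735, 0.055]
ee_rot: [1.641, 0.86, -1.637]
wrist_force: [0.5, 1.2, 0.5]
grip_width: 0.047
time: 4.58
tool_pos: [0.4766, 0.2729, 0.0539]
ee_rot: [1.639, 0.86, -1.639]
wrist_force: [-2.8, -0.2, 5.2]
grip_width: 0.0157
time: 5.2
tool_pos: [0.493, 0.249, 0.0533]
ee_rot: [1.638, 0.86, -1.64]
wrist_force: [-3.8, -0.4, 2.1]
grip_width: 0.0155
time: 5.82
tool_pos: [0.5161, 0.2367, 0.0531]
ee_rot: [1.635, 0.863, -1.645]
wrist_force: [-15.6, 1.9, 9.6]
grip_width: 0.0156
time: 6.45
tool_pos: [0.5162, 0.2369, 0.0529]
ee_rot: [1.63, 0.866, -1.648]
wrist_force: [-15.3, 1.3, 9.0]
grip_width: 0.0157
```

```bash
python3 -m inch '[[[120,0,0,0,0],[120,0,0,0,0],[120,0,0,0,0],[120,-5,0,0,0],[120,-5,0,0,0]]]' && python3 -m inch '[[[0,-6,0,0,0],[0,-4,0,0,0],[0,0,0,0,0],[0,0,0,0,0],[0,0,0,0,0]]]'; python3 - <<'E'
from h import *
import pickle
f=grab_frame('wrist');pickle.dump(f,open('f2.pkl','wb'))
save('w2',cv2.resize(f['color'][60:320,160:560],(800,520),interpolation=cv2.INTER_CUBIC))
o=observe();M=R.from_rotvec(o['ee_rot']).as_matrix();print(M.round(3),o['tool_pos'],'cm to car',M.T@(np.array([.580,-.2366,.25])-o['tool_pos'])*100)
print('y az',np.degrees(np.arctan2(M[1,1],M[0,1])))
E
```

```text
time: 7.08
tool_pos: [0.5225, 0.2349, 0.1547]
ee_rot: [1.64, 0.858, -1.638]
wrist_force: [-0.2, -0.6, 0.2]
grip_width: 0.0458
time: 7.7
tool_pos: [0.5211, 0.2349, 0.2519]
ee_rot: [1.637, 0.859, -1.641]
wrist_force: [0.7, 0.0, -0.3]
grip_width: 0.0846
[[-0.002  0.823 -0.569]
 [-0.001 -0.569 -0.823]
 [-1.    -0.001  0.002]] [0.52103064 0.23498565 0.2519651 ] cm to car [ 0.24936074 31.66368405 35.4413829 ]
y az -34.64983414578647
```

View pics/w2.png

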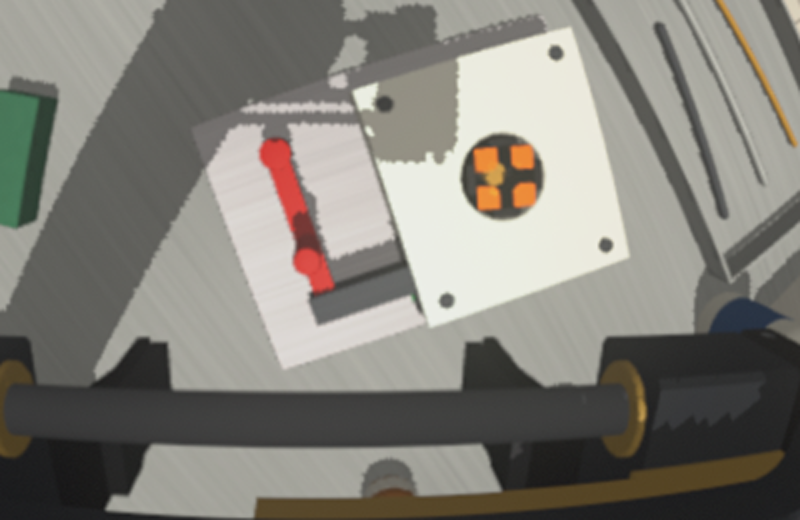

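Wrist crop: the red arm now runs from the pivot at (275,152) into the catch at (325,290), parallel to the box front, so the clamp is closed. It met the hard stop at about 15 N. Next is the carousel.

```bash
python3 -m inch '[[[0,0,3.2,3.55,0],[0,0,3.2,3.55,0],[0,0,3.2,3.55,0],[0,0,3.2,3.55,0],[0,0,3.2,3.55,0]]]' && python3 -m inch '[[[0,0,3.2,3.55,0],[0,0,3.2,3.55,0],[0,0,3.2,3.55,0],[0,0,3.2,3.55,0],[0,0,2.9,3.5,0]]]' && python3 -m inch '[[[0,0,0,0,-9.6],[0,0,0,0,-9.6],[0,0,0,0,-9.6],[0,0,0,0,-9.6],[0,0,0,0,-9.6]]]'&& python3 -m inch '[[[0,0,0,0,-9.6],[0,0,0,0,0],[0,0,0,0,0],[0,0,0,0,0],[0,0,0,0,0]]]'; python3 - <<'E'
from h import *
import pickle
f=grab_frame('wrist');pickle.dump(f,open('f3.pkl','wb'))
save('w3',cv2.resize(f['color'],(800,500),interpolation=cv2.INTER_CUBIC))
o=observe();M=R.from_rotvec(o['ee_rot']).as_matrix();print(o['tool_pos'],'y az',np.degrees(np.arctan2(M[1,1],M[0,1])),o['qpos'].round(2))
# socket from f2
f=pickle.load(open('f2.pkl','rb'))
hsv=cv2.cvtColor(f['color'],cv2.COLOR_RGB2HSV);H,S,V=[hsv[...,i].astype(int) for i in range(3)]
k,l,s,ce=cv2.connectedComponentsWithStats(((S>150)&(H>4)&(H<15)&(V>150)).astype(np.uint8))
B=[i for i in range(1,k) if s[i,4]>15 and 380<ce[i][0]<440 and 120<ce[i][1]<175]
q=np.array([onz(f,*ce[i],.06,True) for i in B]);c=q.mean(0);print('sock',c,[np.degrees(np.arctan2(*(a-c)[1::-1])).round(1) for a in q],s[B,4])
E
```

```text
time: 8.38
tool_pos: [0.552, -0.0032, 0.2526]
ee_rot: [1.638, 0.86, -1.64]
wrist_force: [0.8, 0.2, -0.3]
grip_width: 0.0871
time: 9.0
tool_pos: [0.5807, -0.2379, 0.2525]
ee_rot: [1.638, 0.861, -1.64]
wrist_force: [0.7, -0.4, -0.2]
grip_width: 0.0875
time: 9.62
tool_pos: [0.5805, -0.2364, 0.2523]
ee_rot: [1.031, 1.314, -1.033]
wrist_force: [0.4, 0.3, -0.2]
grip_width: 0.0864
time: 10.25
tool_pos: [0.5809, -0.2364, 0.2535]
ee_rot: [0.91, 1.372, -0.91]
wrist_force: [-0.3, 0.7, -0.2]
grip_width: 0.0872
[ 0.58085602 -0.23642852  0.25352983] y az 22.92896356689651 [-0.04  0.27  0.48  1.48 -0.13  1.42  0.84]
sock [0.63474845 0.20443943 0.06      ] [np.float64(15.3), np.float64(105.7), np.float64(-71.9), np.float64(-162.5)] [121 117 123 113]
```

View pics/w3.png

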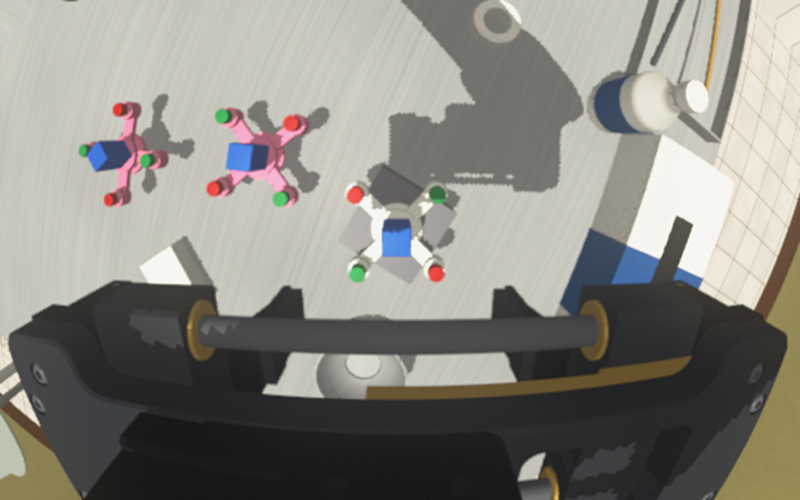

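Wrist view: the white carousel is centred at about (397,233), with red caps at (355,193) and (436,272) and green caps at (437,193) and (358,273). The pink ones are away to the left.

```bash
python3 - <<'E'
from h import *
import pickle
f=pickle.load(open('f3.pkl','rb'))
hsv=cv2.cvtColor(f['color'],cv2.COLOR_RGB2HSV);H,S,V=[hsv[...,i].astype(int) for i in range(3)]
def bl(m):
    k,l,s,ce=cv2.connectedComponentsWithStats(m.astype(np.uint8)); return [ce[i] for i in range(1,k) if s[i,4]>25 and 265<ce[i][0]<370 and 140<ce[i][1]<232]
r=bl((S>130)&((H<8)|(H>172))&(V>80));g=bl((S>100)&(H>45)&(H<80));print(r,g,bl((S>140)&(H>105)&(H<125)&(V>50)))
q=np.array([onz(f,*c,.086,True) for c in r+g]);c=q.mean(0);print(q.round(4),c)
d=[np.degrees(np.arctan2(*(a-c)[1::-1])) for a in q];print(np.round(d,1),'radius',np.hypot(*(q-c)[:,:2].T).round(4),'mod90',np.mod(d,90))
o=observe();M=R.from_rotvec(o['ee_rot']).as_matrix()
print('cm to grip',M.T@(np.array([c[0],c[1],.080])-o['tool_pos'])*100)
E
```

```text
[array([283.79508197, 155.63934426]), array([348.47008547, 218.45299145])] [array([349.79310345, 155.95689655]), array([285.47787611, 218.6460177 ])] [array([317.12527964, 193.78076063])]
[[ 0.534  -0.221   0.086 ]
 [ 0.6265 -0.2582  0.086 ]
 [ 0.5991 -0.1938  0.086 ]
 [ 0.5617 -0.2859  0.086 ]] [ 0.58032028 -0.23969692  0.086     ]
[ 158.   -21.8   67.8 -112. ] radius [0.0499 0.0497 0.0496 0.0498] mod90 [67.95209837 68.21104541 67.75556849 67.99395219]
cm to grip [17.35297248 -0.17689412  0.28063246]
```

```bash
python3 -m inch '[[[0,0,-0.15,0.3,0],[0,5,0,0,0],[0,5,0,0,0],[0,4,0,0,0],[0,3.3,0,0,0]]]' 40 && python3 -m inch '[[[255,0,0,0,0],[255,0,0,0,0],[255,0,0,0,0],[255,0,0,0,0],[255,0,0,0,0]]]' && python3 -m inch '[[[255,0,0,0,0],[255,-1,0,0,0],[255,-2,0,0,0],[255,-2.5,0,0,0],[255,-2.5,0,0,0]]]' && python3 -m inch '[[[255,-2,0,0,0],[255,0,0,0,0],[255,0,0,0,0],[255,0,0,0,0],[255,0,0,0,0]]]'; python3 - <<'E'
from h import *
o=observe();M=R.from_rotvec(o['ee_rot']).as_matrix();print(o['tool_pos'],o['grip_width'],'y az',np.degrees(np.arctan2(M[1,1],M[0,1])))
print('cm to above socket',M.T@(np.array([.6350,.2045,o['tool_pos'][2]])-o['tool_pos'])*100)
E
```

```text
time: 10.92
tool_pos: [0.58, -0.2398, 0.0788]
ee_rot: [0.909, 1.374, -0.91]
wrist_force: [0.3, -0.5, -0.0]
grip_width: 0.0873
time: 11.55
tool_pos: [0.581, -0.2399, 0.0813]
ee_rot: [0.909, 1.371, -0.908]
wrist_force: [0.3, -0.2, 0.5]
grip_width: 0.045
time: 12.18
tool_pos: [0.5806, -0.2399, 0.1624]
ee_rot: [0.909, 1.372, -0.909]
wrist_force: [0.6, -0.3, -2.2]
grip_width: 0.0237
time: 12.8
tool_pos: [0.5802, -0.2396, 0.1796]
ee_rot: [0.909, 1.374, -0.91]
wrist_force: [0.3, 0.5, -3.3]
grip_width: 0.0239
[ 0.58021548 -0.23961358  0.17963079] 0.023893930772667438 y az 22.958578094492527
cm to above socket [ 1.12096365e-02  2.23678133e+01 -3.87564567e+01]
```

```bash
python3 -m inch '[[[255,0,2.2,-3.85,0],[255,0,2.24,-3.88,0],[255,0,2.24,-3.88,0],[255,0,2.24,-3.88,0],[255,0,2.24,-3.88,0]]]' && python3 -m inch '[[[255,0,2.24,-3.88,0],[255,0,2.24,-3.88,0],[255,0,2.24,-3.88,0],[255,0,2.24,-3.88,0],[255,0,2.24,-3.88,5.5]]]' && python3 -m inch '[[[255,0,0,0,0],[255,0,0,0,0],[255,0,0,0,0],[255,0,0,0,0],[255,0,0,0,0]]]'; python3 - <<'E'
from h import *
import pickle
F={n:grab_frame(n) for n in('side','top','wrist')};pickle.dump(F,open('f4.pkl','wb'))
o=observe();M=R.from_rotvec(o['ee_rot']).as_matrix();print(o['tool_pos'],'y az',np.degrees(np.arctan2(M[1,1],M[0,1])))
p=o['tool_pos'];S=F['side']
u,v=map(int,proj(S,(p[0],p[1],.1)));print(u,v,proj(S,(p[0],p[1],p[2]-.062)),proj(S,(.635,.2045,.06)))
a=cv2.resize(S['color'][v-60:v+60,u-50:u+50],(480,576),interpolation=cv2.INTER_CUBIC)
w=F['wrist']['color'][100:300,260:370];a2=cv2.resize(w,(317,576),interpolation=cv2.INTER_CUBIC)
save('s4',np.hstack([a,a2]))
E
```

```text
time: 13.42
tool_pos: [0.6077, -0.0165, 0.1803]
ee_rot: [0.909, 1.373, -0.909]
wrist_force: [0.9, -0.5, -2.5]
grip_width: 0.0233
time: 14.05
tool_pos: [0.6352, 0.2056, 0.1801]
ee_rot: [0.983, 1.337, -0.984]
wrist_force: [0.6, 0.9, -2.5]
grip_width: 0.0237
time: 14.68
tool_pos: [0.6354, 0.2036, 0.1808]
ee_rot: [0.983, 1.338, -0.982]
wrist_force: [0.2, 0.2, -2.3]
grip_width: 0.024
[0.63530994 0.20418686 0.18066558] y az 17.441875211571954
317 144 (np.float64(317.56377904412966), np.float64(139.02554844554467)) (np.float64(317.1478712277449), np.float64(154.57075078232123))
```

View pics/s4.png

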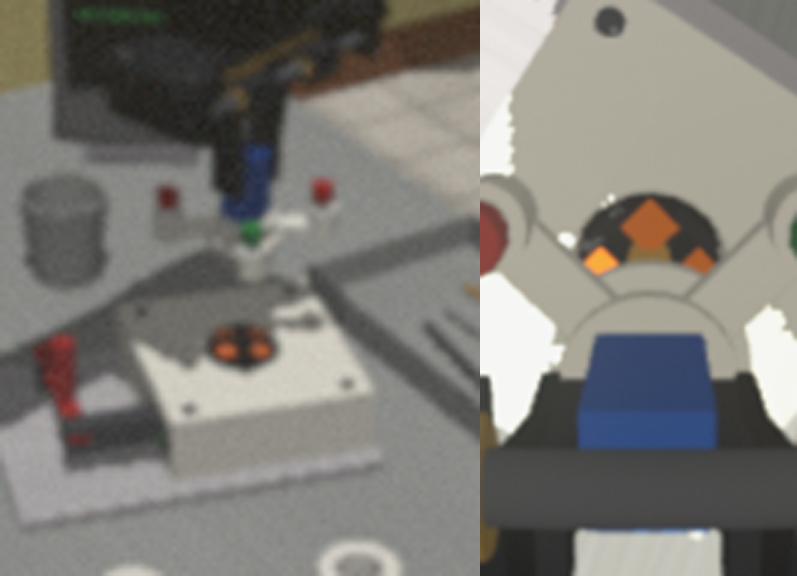

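The side crop shows the stem's foot hanging above the socket, the clamp still in its catch. In the wrist crop the socket (650,235) and grip (649,390) line up sideways, and the arms match the slots. One numeric check of the fore-aft offset before lowering.

```bash
python3 - <<'E'
from h import *
import pickle
F=pickle.load(open('f4.pkl','rb'));f=F['wrist'];S0=F['side'];T=F['top']
def bl(f,p,rad,which):
    hsv=cv2.cvtColor(f['color'],cv2.COLOR_RGB2HSV);H,S,V=[hsv[...,i].astype(int) for i in range(3)]
    m=((S>110)&((H<8)|(H>172))&(V>50)) if which=='r' else ((S>80)&(H>45)&(H<85)&(V>30))
    k,l,s,ce=cv2.connectedComponentsWithStats(m.astype(np.uint8)); return [(ce[i].round(1),s[i,4]) for i in range(1,k) if s[i,4]>8 and np.hypot(*(ce[i]-p))<rad]
o=observe();M=R.from_rotvec(o['ee_rot']).as_matrix();p=o['tool_pos']
for dz in(0,.01):   # predicted cap positions
  for a in range(4):
    ang=np.radians(62.5+90*a);q=p+[.05*np.cos(ang),.05*np.sin(ang),.008-dz-.002]
    print(dz,a,np.round(proj(f,q,True),1),np.round(proj(S0,q),1))
c=np.array(proj(f,p,True));print('wrist r',bl(f,c,110,'r'),'g',bl(f,c,110,'g'))
c=np.array(proj(S0,p));print('side r',bl(S0,c,40,'r'),'g',bl(S0,c,40,'g'))
E
```

```text
0 0 [386.7 187.2] [316.6 112.3]
0 1 [250.9 187.3] [301.7 120.2]
0 2 [259.8 303.2] [319.4 127.8]
0 3 [377.8 303. ] [334.1 119.4]
0.01 0 [382.9 183.4] [316.5 115.2]
0.01 1 [254.7 183.4] [301.7 123.1]
0.01 2 [262.4 294.5] [319.3 130.7]
0.01 3 [375.1 294.4] [333.9 122.3]
wrist r [(array([255.3, 183. ]), np.int32(501))] g [(array([381.1, 183.3]), np.int32(516))]
side r [(array([333.8, 123.3]), np.int32(10))] g [(array([318.8, 131.5]), np.int32(10))]
```

```bash
python3 -m inch '[[[255,2.5,0,0,0],[255,2.0,0,0,0],[255,0.5,0,0,0],[255,0.4,0,0,0],[255,0,0,0,0]]]' && python3 -m inch '[[[255,0.4,0,0,0],[255,0.4,0,0,0],[255,0.3,0,0,0],[255,0.2,0,0,0],[255,0,0,0,0]]]'
```

```text
time: 15.45
tool_pos: [0.6356, 0.2045, 0.127]
ee_rot: [0.982, 1.338, -0.981]
wrist_force: [0.1, 0.6, -1.4]
grip_width: 0.0236
time: 16.08
tool_pos: [0.6352, 0.2044, 0.1133]
ee_rot: [0.982, 1.338, -0.982]
wrist_force: [-0.3, 0.7, -2.7]
grip_width: 0.0236
```

No force with the foot about 20 mm down, well past the unmeshed stop, so the splines have meshed.

```bash
python3 -m inch '[[[255,0.3,0,0,0],[255,0.3,0,0,0],[255,0.3,0,0,0],[255,0.2,0,0,0],[255,0,0,0,0]]]' && python3 -m inch '[[[255,0.2,0,0,0],[255,0.1,0,0,0],[255,0.1,0,0,0],[255,0.1,0,0,0],[255,0,0,0,0]]]'
```

```text
time: 16.7
tool_pos: [0.6356, 0.2045, 0.1035]
ee_rot: [0.983, 1.338, -0.981]
wrist_force: [-2.2, -0.8, 5.3]
grip_width: 0.0235
time: 17.32
tool_pos: [0.636, 0.2045, 0.1006]
ee_rot: [0.984, 1.337, -0.98]
wrist_force: [-4.4, -1.7, 13.1]
grip_width: 0.0237
```

```bash
python3 -m inch '[[[255,0.15,0,0,0],[255,0.15,0,0,0],[255,0.1,0,0,0],[255,0,0,0,0],[255,0,0,0,0]]]' && python3 -m inch '[[[255,0.1,0,0,0],[255,0,0,0,0],[255,0,0,0,0],[255,0,0,0,0],[255,0,0,0,0]]]'; python3 - <<'E'
from h import *
import pickle
F={n:grab_frame(n) for n in('side','wrist')};pickle.dump(F,open('f5.pkl','wb'))
S=F['side'];u,v=map(int,proj(S,(.635,.2045,.08)))
a=cv2.resize(S['color'][v-50:v+50,u-50:u+50],(480,480),interpolation=cv2.INTER_CUBIC)
a2=cv2.resize(F['wrist']['color'][100:300,220:420],(320,480),interpolation=cv2.INTER_CUBIC)
save('s5',np.hstack([a,a2]))
f=F['wrist'];hsv=cv2.cvtColor(f['color'],cv2.COLOR_RGB2HSV);H,Sa,V=[hsv[...,i].astype(int) for i in range(3)]
for m in(((Sa>110)&((H<8)|(H>172))&(V>50)),((Sa>80)&(H>45)&(H<85)&(V>30))):
    k,l,s,ce=cv2.connectedComponentsWithStats(m.astype(np.uint8)); print([(ce[i].round(1),s[i,4]) for i in range(1,k) if s[i,4]>100])
E
```

```text
time: 17.95
tool_pos: [0.6366, 0.2047, 0.1002]
ee_rot: [0.985, 1.337, -0.978]
wrist_force: [-9.1, -3.1, 28.6]
grip_width: 0.0237
time: 18.58
tool_pos: [0.6367, 0.2046, 0.1002]
ee_rot: [0.985, 1.336, -0.978]
wrist_force: [-11.2, -3.5, 31.2]
grip_width: 0.0235
[(array([182.1, 114.4]), np.int32(2863)), (array([254.4, 183.4]), np.int32(538))]
[(array([380.5, 183.4]), np.int32(532))]
```

View pics/s5.png

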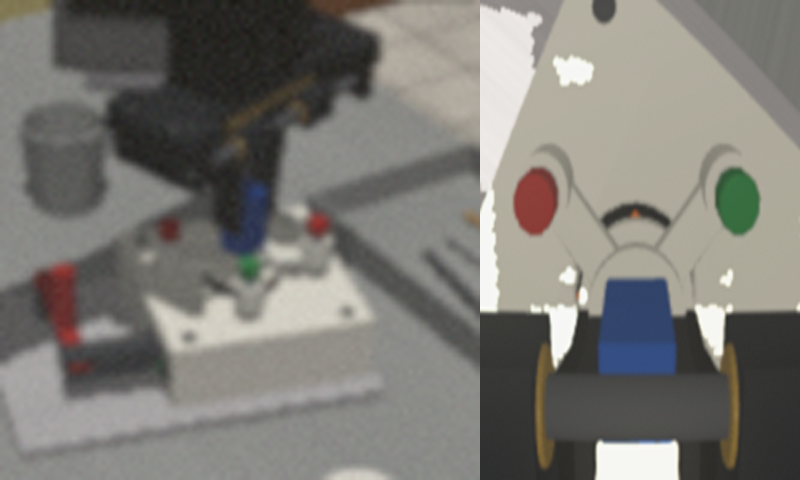

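The pictures show the carousel's shoulder down on the socket and the clamp in its catch. The descent stopped dead at TCP z 0.1002 (expected 0.101) while the force rose from 13 to 31 N, and the caps have hardly moved in the wrist view (about 1 px), so there is no slip. Handing in.

```bash
python3 -c "
from station import *
print(job_done()); o=observe(); print(o['time'],o['tool_pos'],o['wrist_force'])"
```

```text
the job is handed in; nothing more can be done
None
the job is handed in; nothing more can be done
```

The clamp is closed in its catch, and the white carousel is in the drive socket, held pressed down against the spring. I handed the job in at about 18.7 s of the 64 s allowed; no verdict is reported.

- **Clamp:** I pinched the knob and swung the arm along its arc until it met the hard stop at about 15 N. The wrist picture showed its end in the catch, lined up with the box front, and the last side picture still showed it there.
- **Carousel:** I lifted it from the stand, turned it 5.5° to match the slots and lowered it. It passed the unmeshed depth without resistance, so the splines meshed.
- **Pressed home:** The tool stopped at 100 mm height, where 101 mm was expected. The force rose from 13 to 31 N without further travel, which fits the shoulder resting on the mouth. The caps moved only about 1 px in the wrist view, so the grip had not slipped.

**Disagreements and gaps:**
- The grip sat about 11 mm lower on the blue square than planned, because the lift began before the jaws had fully shut. I measured this and allowed for it when lowering.
- A side force of about 11 N remained while pressing, with the tool about 1.5 mm off the estimated socket axis (the limit is 5 mm).
- I could not measure the spring seat travel directly. I judged it from the tool height and the force.
- I did not measure the bystanders afterwards, but nothing in the moves or pictures suggested contact with them.

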